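# Build the tiered condiment set on its stand

### The job

Put the condiment set back together on its dark wooden stand, one piece at a time: the black pot into the stand first, then the red pot on it, then the green pot, and last the lid on top, each sitting fully home and level. Set each piece down rather than dropping it, and do not shove or tip the soy bottle, spice jar, teacup or dish.

Things in the scene. Friction and masses are not known exactly. Their poses are not given: they have to be found in the camera images.
- black_pot: Black open round pot, 58 mm across, 40 mm high, wall 4, mouth 50 mm across. Its foot (lowest 6 mm, tapering from 45 to 40 mm across) drops into the mouth of a pot or the stand with 2.5 mm play; its shoulder then rests on that rim: pot on pot, origins 34 mm apart. Grip across the outside. Origin: centre of the foot's underside, z up. 0.12 kg, loose, upright at the start.
- red_pot: Red open round pot, 58 mm across, 40 mm high, wall 4, mouth 50 mm across. Its foot (lowest 6 mm, tapering from 45 to 40 mm across) drops into the mouth of a pot or the stand with 2.5 mm play; its shoulder then rests on that rim: pot on pot, origins 34 mm apart. Grip across the outside. Origin: centre of the foot's underside, z up. 0.12 kg, loose, upright at the start.
- green_pot: Green open round pot, 58 mm across, 40 mm high, wall 4, mouth 50 mm across. Its foot (lowest 6 mm, tapering from 45 to 40 mm across) drops into the mouth of a pot or the stand with 2.5 mm play; its shoulder then rests on that rim: pot on pot, origins 34 mm apart. Grip across the outside. Origin: centre of the foot's underside, z up. 0.12 kg, loose, upright at the start.
- lid: Pale wooden lid, 58 mm across, with an upright brass knob. Above its origin (centre of the plug's underside, z up): plug 0 to 6 mm (tapering from 45 to 40 mm across), disc 6 to 13 mm, knob 13 to 33 mm (18 mm diameter). The plug fits a pot's mouth as a pot's foot does: seated, origins 34 mm apart. 0.07 kg, loose, plug down at the start.
- stand: Dark wooden ring-shaped stand that stays fixed on the counter, 90 mm across, 14 mm high, with a round cork-floored recess 50 mm across and 10 mm deep in the middle of its top. A pot seated in it rests its shoulder on the stand's top: its origin is then 8 mm above the stand's origin. Origin: centre of the underside, z up.
- soy: Bystander: amber glass soy sauce bottle with a black cap, 60 mm across, 105 mm tall. Origin: centre of its underside. Loose.
- spice: Bystander: slim spice jar with an orange label and a red cap, 40 mm across, 85 mm tall. Origin: centre of its underside. Loose.
- teacup: Bystander: white teacup with blue dots, 74 mm across the rim, 55 mm tall. Origin: centre of its underside. Loose.
- dish: Bystander: reddish-brown earthenware dish, 84 mm across the rim, 30 mm tall. Origin: centre of its underside. Loose.

How it is judged:
By the outcome, as a careful person would: the job done as asked, in the order asked, and still so for the second after the job is handed in, with the robot touching nothing.
It also fails if it takes over 128 s, if anything falls off the work surface, if the arm or the gripper's body presses on something with over 40 N, if the wrist force passes 120 N, or if a joint passes its speed limit or range.

### The arm

A 6-joint arm with a two-finger parallel gripper is mounted at the origin on the work surface. World frame = base frame: x ahead of the robot, y to its left, z up, the work surface at z = 0. Lengths are in mm, angles in rad, forces in N, time in s.
With the tool pointing down it reaches from about 350 to 975 mm from the base axis. Payload 7.1 kg.
Tool frame: the origin (TCP) lies on the centre line of the jaws, within the pads' length; the fingertips stand 17 mm ahead of it and the grasp point (between the pads) lies 2 mm behind it (tip_extent is the distance from the TCP to the fingertips, in mm); z points along the fingers, y is the line along which they close (so a half turn about z gives the same grasp; the last joint's range is limited). The gripper opens to 88 mm and grips with 3 to 60 N. Pads are 20 mm wide; open, the fingers measure 115 mm over their backs; the gripper's body (75 mm by 178 mm) begins 61 mm behind the grasp point.
Start: joints at [1.139, 0.423, 1.63, -0, 1.089, -0.019], TCP at [250.702, 572.497, 206.375] pointing down, gripper open.
Joint ranges: [-3, 3], [-0.9, 2.11], [0.09, 2.58], [-1.31, 4.45], [0.11, 2.69], [-2.54, 2.54]. Speed limits (rad/s): [2.39, 2.39, 3.01, 3.14, 3.14, 3.14].

### API

Orientations are given as a rotation vector (axis times angle).
In Python, from workcell import get_obs, get_image, camera_model, close_job, look_for, outline_of, pinpoint, tip_extent gives the robot as it stands.
- The arm moves only by the shell command python3 -m jog 'ROWS'. ROWS is text: rows parted by semicolons, each of 7 numbers parted by spaces: the shift along the tool's x, y, z as a fraction of full scale, then the turn, a rotation vector about the tool's x, y, z as a fraction of full scale, then the closure, from -1 (fully open) to 1 (shut). A call has 1 to 8 rows; each row is the pose to reach, as a shift and turn from the pose commanded when the call began, along the tool's axes at that moment; what a row does not reach only later rows make up. Full scale, the value 1, is 0.2 m for a shift and 30 degrees for a turn. A row lasts 1/10 s, in which the tool goes at most 50 mm and 8.59 degrees, less where a joint would pass 70% of its speed; a pose out of reach is approached as far as the arm can. A call with a number of a shift or a turn outside -1 to 1 is refused whole. A call with a gripper value outside its range is refused whole. The fingers move at their own pace and stop on an object; the grip force is fixed at half the most. Time passes only in rows, so rows that repeat a pose let the fingers close. It gives the time, the measured TCP pose, the force, the opening and the grip force at its end, in the units of the state.
- get_obs(): the state, without advancing time (a new reading comes with each control period).
- get_image(name): name is "scene" or "side" or "wrist"; returns the picture (384x512x3 uint8, red, green, blue); there is no depth.
- camera_model(name): a dict with "fx", "fy", "cx", "cy" (pixels), "origin" and "orientation" of the camera in the world; the wrist camera has in their place "tool_from_camera" (4x4, takes a point from camera to tool coordinates, whose origin is the TCP and whose axes are the flange's). Camera axes: x right, y down, z forward; pixel columns grow to the right and rows downward; lengths in mm; the calibration is good to about 2 mm. A picture is of the moment at which its call begins: read the wrist's pose just before it. camera_model takes no time and is no camera call.
- close_job(): hands the job in; it is judged then, once.
Trained networks look in the newest picture that a camera, given by its name, has taken for a name from the list of things; names that differ only in an ending like _2 or _b are one class to them, and where a whole thing is asked for, a point or a joint stands for the part that bears it (a point fixed in the world has none). Each returns a list of dicts, best first, with "confidence" (0 to 1); they miss things now and then, are a little off and sometimes report something else, mostly with a low value. They report only what shows in the picture. A call takes as long as a camera call.
- look_for(target, camera): "xyz" ([x, y, z] in mm, in the coordinates of the camera as it stood for that picture, good to about 4 mm: the middle of the surface that is visible of it).
- outline_of(target, camera): "mask" (384x512 bool, what is visible of it).
- pinpoint(target, camera): "xyz" ([x, y, z] in mm, in the coordinates of the camera as it stood for that picture, good to about 4 mm: a listed point, or the origin of a listed thing).
The state is a dict: "t": time; "qpos": joint angles; "qvel": joint speeds; "joint_torque": joint torques, N m; "ee_pos": TCP position; "orientation": TCP orientation; "ft_force": force on the tool from outside, world axes, zero at the start; "moment": the same for the moment, N m; "width": finger opening in mm; "grasp_force": force on a finger pad.
Only numpy, scipy, OpenCV 4.12 (cv2) and the standard library are available. Lean on these libraries where they do the work, as an engineer would, in place of code of your own. Each camera call takes 0.05 s, during which the arm holds its last target. There are 200 camera calls.

## Working session

There is one attempt and no reset: what is moved stays moved. The work goes in short steps, Python scripts to look and compute and a shell command to move; the robot and the scene stay as the last step left them, time stands still between calls to the robot, and variables do not carry over. Pictures are saved under pics/ and viewed, at most 14 in all, crops included, and the job is handed in when it is done.

```bash
mkdir -p pics
cat > h.py <<'E'
import numpy as np,cv2
from scipy.spatial.transform import Rotation as R
from workcell import *
def cam(n):
    m=camera_model(n)
    if 'tool_from_camera' in m:
        o=get_obs();T=np.eye(4);T[:3,:3]=R.from_rotvec(o['orientation']).as_matrix();T[:3,3]=o['ee_pos']
        return m,T@np.array(m['tool_from_camera'])
    T=np.eye(4);q=np.array(m['orientation'])
    T[:3,:3]=R.from_rotvec(q).as_matrix() if q.shape==(3,) else (q if q.shape==(3,3) else R.from_quat(q).as_matrix())
    T[:3,3]=m['origin'];return m,T
def shot(n,f=None):
    c=cam(n);im=get_image(n)
    if f: cv2.imwrite('pics/'+f,im[:,:,::-1])
    return c
def W(T,p): return (T@np.r_[p,1])[:3]
def onplane(n,c,uv,z):
    m,T=c;d=T[:3,:3]@np.array([(uv[0]-m['cx'])/m['fx'],(uv[1]-m['cy'])/m['fy'],1]);return T[:3,3]+d*(z-T[2,3])/d[2]
E
python3 - <<'E'
from h import *
for n in ['scene','side','wrist']:
    c=shot(n,n+'0.png');print(n,c[1].round(2).tolist(),[c[0][k] for k in('fx','fy','cx','cy')])
    for t in ['black_pot','red_pot','green_pot','lid','stand','soy','spice','teacup','dish']:
        print(t,[(W(c[1],r['xyz']).round(0).tolist(),round(r['confidence'],2)) for r in pinpoint(t,n)[:2]])
o=get_obs();print(o['ee_pos'],R.from_rotvec(o['orientation']).as_matrix().round(3).tolist(),o['t'],o['width'],tip_extent)
a=[cv2.imread(f'pics/{n}0.png') for n in('scene','side')]
E
```

```text
scene [[-0.42, 0.58, -0.69, 1320.67], [0.91, 0.26, -0.33, 373.87], [-0.01, -0.77, -0.64, 792.02], [0.0, 0.0, 0.0, 1.0]] [469.7505258804039, 469.7505258804039, 245.6425765118693, 192.73903804619704]
black_pot [([673.0, -18.0, -7.0], 0.98)]
red_pot [([392.0, -296.0, -0.0], 0.67), ([379.0, 265.0, -4.0], 0.63)]
green_pot []
lid [([395.0, -292.0, -1.0], 0.46)]
stand [([535.0, -349.0, -0.0], 0.8)]
soy [([451.0, 119.0, -2.0], 0.71)]
spice [([627.0, 200.0, -3.0], 0.89)]
teacup [([570.0, 369.0, 0.0], 0.88)]
dish [([612.0, -207.0, -5.0], 0.98)]
side [[0.84, -0.27, 0.47, 30.14], [-0.55, -0.45, 0.71, -750.41], [0.02, -0.85, -0.53, 609.55], [0.0, 0.0, 0.0, 1.0]] [350.25376526197584, 350.25376526197584, 256.6155152204517, 190.8928912119279]
black_pot [([678.0, -17.0, -1.0], 0.62)]
red_pot [([379.0, 265.0, 0.0], 0.75)]
green_pot [([495.0, -101.0, -3.0], 0.76)]
lid [([392.0, -293.0, -3.0], 0.88)]
stand [([611.0, -206.0, -0.0], 0.72), ([531.0, -348.0, 1.0], 0.56)]
soy [([448.0, 120.0, -1.0], 0.89), ([493.0, -102.0, -1.0], 0.15)]
spice [([627.0, 205.0, -3.0], 0.63), ([391.0, -292.0, -1.0], 0.21)]
teacup [([577.0, 371.0, 1.0], 0.7), ([393.0, -294.0, -2.0], 0.15)]
dish [([610.0, -210.0, -0.0], 0.75), ([447.0, 121.0, 2.0], 0.17)]
wrist [[0.4, 0.88, 0.27, 175.79], [0.92, -0.39, -0.12, 603.97], [0.0, 0.29, -0.96, 385.81], [0.0, 0.0, 0.0, 1.0]] [314.45170383762763, 314.45170383762763, 252.88163461230923, 192.44787084392732]
black_pot []
red_pot []
green_pot []
lid []
stand []
soy []
spice []
teacup []
dish []
[250.70949841 572.50435407 206.38417928] [[-0.916, 0.401, 0.0], [0.401, 0.916, -0.0], [-0.0, -0.0, -1.0]] 1.5 88.02762648443985 17.0
```

View pics/scene0.png

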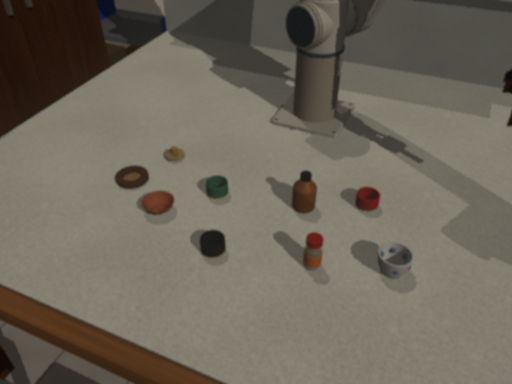

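View pics/side0.png

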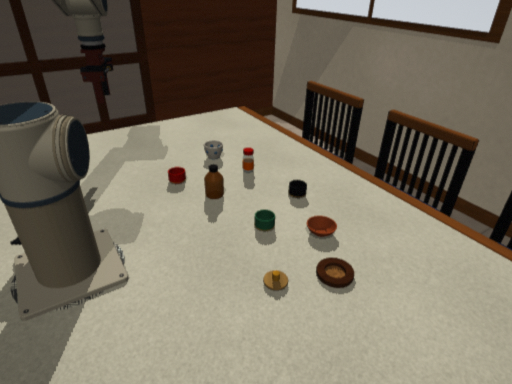

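```bash
J="python3 -m jog"
$J '0 0 0 0 0 .737 -1;0 0 0 0 0 .737 -1;0 0 0 0 0 .737 -1'
$J '0 0 0 0 0 .737 -1;0 0 0 0 0 .737 -1;0 0 0 0 0 .737 -1'
$J '0 0 0 0 0 .737 -1;0 0 0 0 0 .737 -1;0 0 0 0 0 .737 -1;0 0 0 0 0 .737 -1'
python3 -c "
from h import *
o=get_obs();print(o['ee_pos'],R.from_rotvec(o['orientation']).as_matrix().round(4).tolist(),o['t'])"
```

```text
t: 1.8
ee_pos: [250.7, 572.5, 206.4]
orientation: [-1.229, -2.891, -0.0]
ft_force: [-0.1, 0.7, 0.0]
width: 87.9
grasp_force: 0.0
t: 2.1
ee_pos: [250.7, 572.5, 206.4]
orientation: [-1.761, -2.602, 0.0]
ft_force: [0.4, 1.3, 0.3]
width: 87.8
grasp_force: 0.0
t: 2.5
ee_pos: [250.7, 572.5, 206.4]
orientation: [-2.222, -2.221, 0.0]
ft_force: [-0.3, 0.4, -0.5]
width: 88.0
grasp_force: 0.0
[250.69566157 572.49631531 206.36782806] [[0.0003, 1.0, -0.0], [1.0, -0.0003, -0.0], [-0.0, -0.0, -1.0]] 2.5
```

```bash
J="python3 -m jog"
$J '-.98 .71 0 0 0 0 -1;-.98 .71 0 0 0 0 -1;-.98 .71 0 0 0 0 -1;-.98 .71 0 0 0 0 -1;-.98 .71 0 0 0 0 -1;-.98 .71 0 0 0 0 -1;-.98 .71 0 0 0 0 -1'|head -2
$J '-.98 .71 0 0 0 0 -1;-.98 .71 0 0 0 0 -1;-.98 .71 0 0 0 0 -1;-.98 .71 0 0 0 0 -1;-.98 .71 0 0 0 0 -1;-.98 .71 0 0 0 0 -1;-.98 .71 0 0 0 0 -1'|head -2
$J '-.98 .71 .3 0 0 0 -1;-.98 .71 .3 0 0 0 -1;-.98 .71 .3 0 0 0 -1;-.98 .71 .3 0 0 0 -1;-.98 .71 .3 0 0 0 -1;-.98 .71 .3 0 0 0 -1;-.98 .71 .3 0 0 0 -1;-.98 .71 .3 0 0 0 -1'
cat >> h.py <<'E'
def fit(t,z,n='wrist'):
    """mask-based centre: top rim circle (z) via hull of mask, centroid of min enclosing circle on plane z"""
    c=shot(n);out=[]
    for r in outline_of(t,n)[:1]:
        k=max(cv2.findContours(r['mask'].astype(np.uint8),cv2.RETR_EXTERNAL,cv2.CHAIN_APPROX_NONE)[0],key=len)[:,0]
        p=np.array([onplane(n,c,q,z)[:2] for q in k]);(e,rad)=cv2.minEnclosingCircle(p.astype(np.float32))
        out.append((round(r['confidence'],2),np.round(p.min(0),1),np.round(p.max(0),1),np.round(e,1),round(rad,1)))
    return out,[(W(c[1],r['xyz']).round(1).tolist(),round(r['confidence'],2)) for r in pinpoint(t,n)[:2]]
E
python3 - <<'E'
from h import *
shot('wrist','w1.png');print(fit('black_pot',40))
E
```

```text
t: 3.2
ee_pos: [393.3, 376.0, 206.6]
t: 3.9
ee_pos: [534.8, 181.3, 206.2]
t: 4.7
ee_pos: [676.2, -12.9, 146.4]
orientation: [-2.218, -2.224, 0.0]
ft_force: [-0.1, 0.1, 0.9]
width: 88.0
grasp_force: 0.0
([(0.61, array([646., -45.]), array([703. ,  17.7]), array([674.8, -13.6]), 31.8)], [([675.4, -15.4, -1.9], 0.8)])
```

View pics/w1.png

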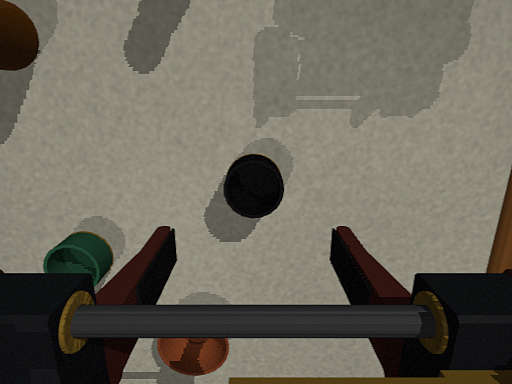

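```bash
J="python3 -m jog"
$J '0 -.01 .1 0 0 0 -1;0 -.01 .2 0 0 0 -1;0 -.01 .3 0 0 0 -1;0 -.01 .4 0 0 0 -1;0 -.01 .4 0 0 0 -1;0 -.01 .4 0 0 0 -1'; python3 -c "
from h import *
print(fit('black_pot',40),get_obs()['ee_pos'])"
```

```text
t: 5.5
ee_pos: [674.9, -14.9, 66.8]
orientation: [-2.22, -2.222, 0.0]
ft_force: [-0.3, 0.1, -0.0]
width: 87.8
grasp_force: 0.0
([(0.95, array([645.5, -46.3]), array([704. ,  19.2]), array([673.3, -13.5]), 32.9)], [([673.6, -15.2, 2.2], 0.56)]) [675.88099094 -15.19086676  67.99214621]
```

```bash
J="python3 -m jog"
$J '-.005 0 .07 0 0 0 -1;-.005 0 .14 0 0 0 -1;-.005 0 .192 0 0 0 -1;-.005 0 .192 0 0 0 -1;-.005 0 .192 0 0 0 1;-.005 0 .192 0 0 0 1;-.005 0 .192 0 0 0 1;-.005 0 .192 0 0 0 1'
$J '0 0 0 0 0 0 1;0 0 0 0 0 0 1;0 0 0 0 0 0 1;0 0 0 0 0 0 1'
```

```text
t: 6.45
ee_pos: [675.2, -16.4, 28.5]
orientation: [2.221, 2.221, 0.001]
ft_force: [0.4, 0.6, -1.2]
width: 59.3
grasp_force: 0.0
t: 6.85
ee_pos: [674.9, -16.4, 28.0]
orientation: [2.221, 2.222, 0.0]
ft_force: [0.0, -0.3, 0.6]
width: 27.3
grasp_force: 0.0
```

Run:
```python
from h import *
print(get_obs()['width'],get_obs()['grasp_force'],get_obs()['ee_pos'])
shot('wrist','w2.png');print(fit('black_pot',40))
```

```text
27.335702847081567 0.0 [674.90763737 -16.36915032  28.01237464]
([(0.68, array([646. , -45.3]), array([702.8,  20. ]), array([674.1, -12.7]), 33.0)], [([676.1, -15.5, 0.8], 0.91)])
```

View pics/w2.png

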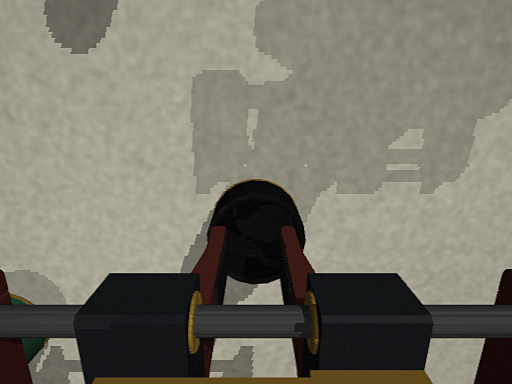

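Run:
```python
from h import *
c=shot('side','s2.png');o=get_obs();print(o['width'],o['grasp_force'],o['t'])
shot('wrist','w3.png')
m,T=c
for p in ([675,-16,11],[675,-16,28],[675,-16,0],[675,-16,40]):
    q=np.linalg.inv(T)@np.r_[p,1];print(p,q[0]/q[2]*m['fx']+m['cx'],q[1]/q[2]*m['fy']+m['cy'])
a=cv2.imread('pics/s2.png')[150:225,250:350];b=cv2.imread('pics/w3.png')[165:300,180:330]
f=lambda i:cv2.convertScaleAbs(cv2.resize(i,(400,400*i.shape[0]//i.shape[1]),interpolation=cv2.INTER_CUBIC),alpha=2.2)
a,b=f(a),f(b);h=max(len(a),len(b));P=np.zeros((h,800,3),np.uint8);P[:len(a),:400]=a;P[:len(b),400:]=b;cv2.imwrite('pics/z.png',P)
```

```text
6.8157493838102186 0.0 7.1
[675, -16, 11] 295.8672907641001 191.07574180088508
[675, -16, 28] 296.2867168230411 186.60144146084141
[675, -16, 0] 295.5993983280095 193.9335308970655
[675, -16, 40] 296.5868120965945 183.40012300224203
```

View pics/z.png

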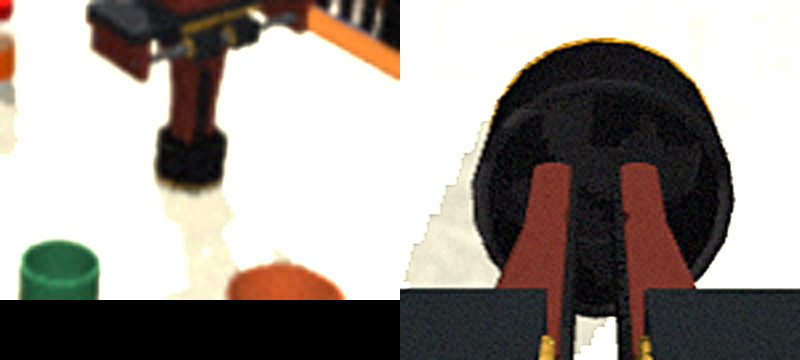

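```bash
J="python3 -m jog"
$J '0 0 -.1 0 0 0 1;0 0 -.25 0 0 0 1;0 0 -.4 0 0 0 1;0 0 -.5 0 0 0 -1;0 0 -.5 0 0 0 -1;0 0 -.5 0 0 0 -1;0 0 -.5 0 0 0 -1;0 0 -.5 0 0 0 -1'
$J '0 0 0 0 0 0 -1;0 0 0 0 0 0 -1;0 0 0 0 0 0 -1;0 0 0 0 0 0 -1;0 0 0 0 0 0 -1;0 0 0 0 0 0 -1'
python3 - <<'E'
from h import *
A=[]
for n in('side','scene'):
    c=shot(n,n+'3.png');o=get_obs();m,T=c;im=cv2.imread(f'pics/{n}3.png')
    pr=lambda p:(lambda q:(q[0]/q[2]*m['fx']+m['cx'],q[1]/q[2]*m['fy']+m['cy']))(np.linalg.inv(T)@np.r_[p,1])
    e=o['ee_pos'];u,v=map(int,pr(e));im=im[v-50:v+50,u-50:u+50];im=cv2.convertScaleAbs(cv2.resize(im,(400,400),interpolation=cv2.INTER_CUBIC),alpha=1.6)
    for d,col in((0,(255,255,0)),(17,(0,255,0))):
      for s in(-1,1):
        a=np.array(pr(e+np.array([s*44,0,-d])));a=(a-[u-50,v-50])*4;cv2.circle(im,tuple(map(int,a)),3,col,-1)
    A.append(im)
cv2.imwrite('pics/z2.png',np.hstack(A));print(e,o['width'],fit('black_pot',40))
E
```

```text
t: 7.95
ee_pos: [673.9, -16.3, 126.2]
orientation: [-2.22, -2.22, 0.003]
ft_force: [0.4, 0.0, 0.3]
width: 36.9
grasp_force: 0.0
t: 8.55
ee_pos: [674.9, -16.4, 128.0]
orientation: [2.221, 2.222, 0.0]
ft_force: [0.7, -0.7, 1.1]
width: 84.9
grasp_force: 0.0
[674.89559583 -16.34920316 128.04939944] 87.65230481314845 ([(0.8, array([646.3, -45.1]), array([702.6,  17.4]), array([674.3, -13.8]), 31.8)], [([679.2, -18.3, 1.5], 0.56)])
```

View pics/z2.png

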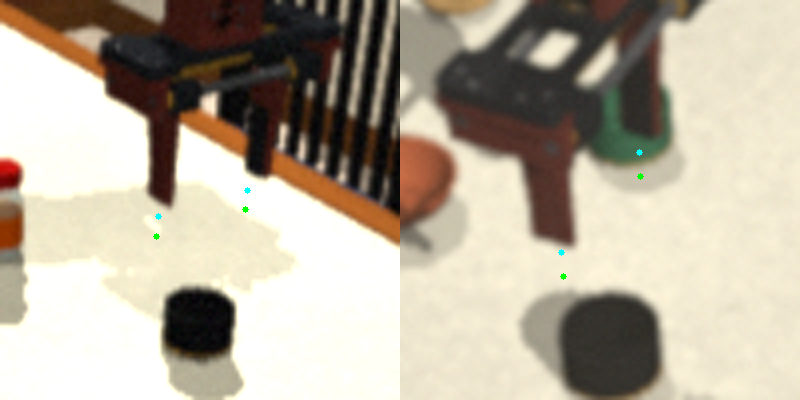

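Run:
```python
from h import *
e=np.array([674.9,-16.35,128])
for n in('side','scene'):
    m,T=cam(n)
    pr=lambda p:(lambda q:np.array([q[0]/q[2]*m['fx']+m['cx'],q[1]/q[2]*m['fy']+m['cy']]))(np.linalg.inv(T)@np.r_[p,1])
    o=np.trunc(pr(e))-50
    for d in(17,0,-8,-12,-16): print(n,d,[((pr(e+np.array([sx,sy,-d]))-o)*4+([0,0] if n=='side' else [400,0])).round().tolist() for sx in((-57.5,44) if n=='side' else(57.5,)) for sy in(-10,10)])
```

```text
side 17 [[150.0, 246.0], [135.0, 236.0], [254.0, 215.0], [237.0, 205.0]]
side 0 [[152.0, 226.0], [136.0, 216.0], [256.0, 195.0], [239.0, 186.0]]
side -8 [[153.0, 217.0], [137.0, 206.0], [257.0, 186.0], [240.0, 176.0]]
side -12 [[153.0, 212.0], [137.0, 201.0], [258.0, 181.0], [241.0, 172.0]]
side -16 [[153.0, 207.0], [137.0, 197.0], [258.0, 177.0], [241.0, 167.0]]
scene 17 [[534.0, 288.0], [568.0, 299.0]]
scene 0 [[531.0, 264.0], [566.0, 275.0]]
scene -8 [[530.0, 253.0], [564.0, 264.0]]
scene -12 [[530.0, 247.0], [564.0, 258.0]]
scene -16 [[529.0, 241.0], [563.0, 252.0]]
```

```bash
J="python3 -m jog"
$J '0 0 .15 0 0 0 -1;0 0 .3 0 0 0 -1;0 0 .45 0 0 0 -1;0 0 .55 0 0 0 -1;0 0 .58 0 0 0 -1;0 0 .61 0 0 0 -1;0 0 .61 0 0 0 -1'
$J '0 0 .01 0 0 0 -1;0 0 .02 0 0 0 -1;0 0 .03 0 0 0 -1;0 0 .03 0 0 0 1;0 0 .03 0 0 0 1;0 0 .03 0 0 0 1;0 0 .03 0 0 0 1;0 0 .03 0 0 0 1'
$J '0 0 0 0 0 0 1;0 0 0 0 0 0 1;0 0 0 0 0 0 1;0 0 0 0 0 0 1'
```

```text
t: 9.5
ee_pos: [675.1, -16.4, 6.1]
orientation: [2.221, 2.222, 0.0]
ft_force: [-0.3, -0.2, -0.2]
width: 87.3
grasp_force: 0.0
t: 10.3
ee_pos: [675.1, -16.4, 0.1]
orientation: [2.221, 2.222, 0.0]
ft_force: [1.1, 0.1, 0.3]
width: 58.2
grasp_force: 30.0
t: 10.7
ee_pos: [675.1, -16.4, 0.1]
orientation: [2.221, 2.222, 0.0]
ft_force: [0.5, 0.9, 0.6]
width: 58.5
grasp_force: 30.0
```

```bash
J="python3 -m jog"
$J '0 0 -.05 0 0 0 1;0 0 -.2 0 0 0 1;0 0 -.4 0 0 0 1;0 0 -.6 0 0 0 1;0 0 -.65 0 0 0 1;0 0 -.65 0 0 0 1'|grep -v ori
$J '-.25 -.08 0 0 0 0 1;-.5 -.17 0 0 0 0 1;-.69 -.237 0 0 0 0 1;-.69 -.237 0 0 0 0 1'|grep ee
$J '-.25 -.08 0 0 0 0 1;-.5 -.17 0 0 0 0 1;-.69 -.237 0 0 0 0 1;-.69 -.237 0 0 0 0 1'|grep ee
$J '-.2 -.07 0 0 0 0 1;-.4 -.137 0 0 0 0 1;-.55 -.2 0 0 0 0 1;-.69 -.237 0 0 0 0 1;-.69 -.237 0 0 0 0 1;-.69 -.237 0 0 0 0 1;-.69 -.237 0 0 0 0 1'
python3 - <<'E'
from h import *
shot('wrist','w4.png');print(fit('stand',14),fit('stand',14)[0],get_obs()['ee_pos'])
E
```

```text
t: 11.3
ee_pos: [675.9, -16.4, 132.2]
ft_force: [0.6, 0.6, -1.6]
width: 58.2
grasp_force: 30.0
ee_pos: [623.9, -158.6, 127.4]
ee_pos: [577.5, -296.1, 127.9]
t: 12.8
ee_pos: [533.0, -428.4, 128.8]
orientation: [-2.218, -2.221, -0.0]
ft_force: [0.6, -0.6, -0.8]
width: 58.1
grasp_force: 30.0
([(0.86, array([ 483.7, -390.7]), array([ 571.5, -302.8]), array([ 527.2, -346.4]), 44.7)], [([528.1, -348.2, -1.6], 0.92)]) [(0.67, array([ 482. , -391.7]), array([ 571.8, -302. ]), array([ 526.9, -346.7]), 45.2)] [ 533.12221727 -429.93358697  130.09342087]
```

View pics/w4.png

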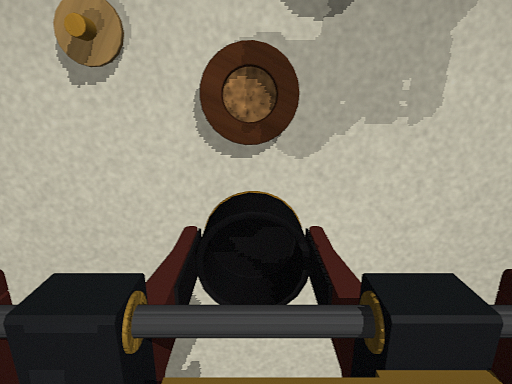

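Run:
```python
from h import *
for i in range(2): print(fit('black_pot',get_obs()['ee_pos'][2]+40),get_obs()['ee_pos'])
```

```text
([], [([531.3, -430.2, 130.7], 0.77)]) [ 532.92374344 -430.29924695  130.09248798]
([(0.8, array([ 501.9, -454.2]), array([ 559.4, -392.5]), array([ 530.5, -425.4]), 33.0)], [([533.1, -430.0, 132.8], 0.61)]) [ 532.79865418 -430.45934798  130.03540762]
```

```bash
J="python3 -m jog"
$J '.2 -.01 0 0 0 0 1;.4 -.022 0 0 0 0 1;.417 -.022 0.1 0 0 0 1;.417 -.022 .3 0 0 0 1;.417 -.022 .45 0 0 0 1;.417 -.022 .5 0 0 0 1;.417 -.022 .5 0 0 0 1'
python3 - <<'E'
from h import *
print(fit('stand',14),fit('black_pot',get_obs()['ee_pos'][2]+40),get_obs()['ee_pos'])
shot('wrist','a.png');shot('side','b.png');shot('scene','c.png')
m,T=cam('side');q=np.linalg.inv(T)@np.array([528,-347,20,1]);u,v=int(q[0]/q[2]*m['fx']+m['cx']),int(q[1]/q[2]*m['fy']+m['cy'])
a=cv2.imread('pics/a.png')[130:384,90:420];b=cv2.imread('pics/b.png')[v-45:v+45,u-50:u+50]
cv2.imwrite('pics/z3.png',np.hstack([cv2.resize(a,(400,360)),cv2.resize(b,(400,360),interpolation=2)]))
E
```

```text
t: 14.15
ee_pos: [527.5, -346.5, 28.7]
orientation: [-2.219, -2.22, 0.001]
ft_force: [-0.0, 0.5, -1.9]
width: 58.5
grasp_force: 30.0
([(0.85, array([ 482.4, -354.3]), array([ 571.8, -299.7]), array([ 527.1, -344.3]), 44.8)], []) ([(0.73, array([ 498.7, -371.8]), array([ 555.9, -310. ]), array([ 527.2, -343. ]), 33.1)], [([529.9, -348.6, 32.2], 0.63)]) [ 529.28790462 -347.73867407   31.52985085]
```

View pics/z3.png

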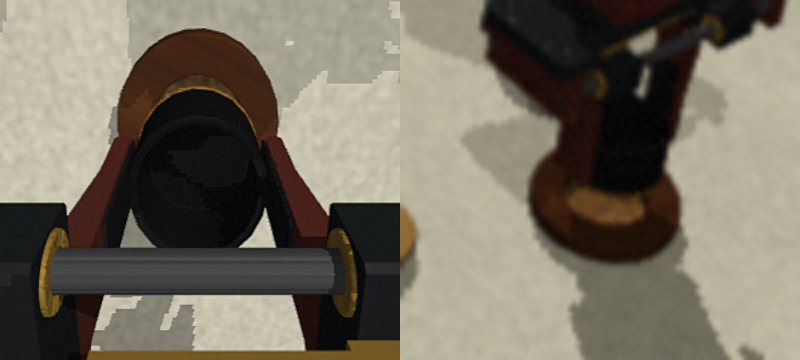

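```bash
J="python3 -m jog"
$J '0 0 .03 0 0 0 1;0 0 .06 0 0 0 1;0 0 .07 0 0 0 1;0 0 .08 0 0 0 1;0 0 .085 0 0 0 1;0 0 .09 0 0 0 1;0 0 .09 0 0 0 1'
$J '0 0 .005 0 0 0 1;0 0 .01 0 0 0 1;0 0 .015 0 0 0 1;0 0 .02 0 0 0 1;0 0 .02 0 0 0 1;0 0 .02 0 0 0 1'
python3 -c "
from h import *
print(get_obs()['ft_force'],get_obs()['ee_pos'],get_obs()['moment'])"
```

```text
t: 15.3
ee_pos: [528.4, -347.0, 11.9]
orientation: [-2.221, -2.222, 0.0]
ft_force: [-0.2, 0.1, -1.9]
width: 57.7
grasp_force: 30.0
t: 15.9
ee_pos: [528.4, -347.0, 8.1]
orientation: [2.221, 2.222, -0.0]
ft_force: [-0.4, 0.7, 1.5]
width: 58.0
grasp_force: 30.0
[-0.35273645  0.66545371  1.54890244] [ 528.44399817 -347.03125279    8.09010961] [-0.05576796  0.15236634  0.00665633]
```

```bash
J="python3 -m jog"
$J '0 0 0 0 0 0 -1;0 0 0 0 0 0 -1;0 0 0 0 0 0 -1;0 0 0 0 0 0 -1;0 0 0 0 0 0 -1;0 0 0 0 0 0 -1'|grep -v ori
$J '0 0 -.1 0 0 0 -1;0 0 -.25 0 0 0 -1;0 0 -.45 0 0 0 -1;0 0 -.65 0 0 0 -1;0 0 -.65 0 0 0 -1;0 0 -.65 0 0 0 -1'|grep -v ori
python3 - <<'E'
from h import *
for i in range(2): print(fit('black_pot',48),get_obs()['ee_pos'])
E
P='.25 -.06 0 0 0 0 -1;.5 -.12 0 0 0 0 -1;.765 -.186 0 0 0 0 -1;.765 -.186 0 0 0 0 -1'
$J '.25 -.06 0 0 0 0 -1;.5 -.12 0 0 0 0 -1;.765 -.186 0 0 0 0 -1;.765 -.186 0 0 0 0 -1'|grep ee
$J '.25 -.06 0 0 0 0 -1;.5 -.12 0 0 0 0 -1;.765 -.186 0 0 0 0 -1;.765 -.186 0 0 0 0 -1'|grep ee
$J '.25 -.06 0 0 0 0 -1;.5 -.12 0 0 0 0 -1;.765 -.186 0 0 0 0 -1;.765 -.186 0 0 0 0 -1'|grep ee
$J '.25 -.06 0 0 0 0 -1;.5 -.12 0 0 0 0 -1;.765 -.186 0 0 0 0 -1;.765 -.186 0 0 0 0 -1;.765 -.186 0 0 0 0 -1;.765 -.186 0 0 0 0 -1;.765 -.186 0 0 0 0 -1'
python3 - <<'E'
from h import *
for i in range(2): print(fit('red_pot',40),get_obs()['ee_pos'])
E
```

```text
t: 16.5
ee_pos: [528.4, -347.0, 8.0]
ft_force: [-0.3, -0.2, 0.6]
width: 87.8
grasp_force: 0.0
t: 17.1
ee_pos: [528.9, -347.3, 139.0]
ft_force: [-0.5, -0.2, 0.0]
width: 87.8
grasp_force: 0.0
([(0.63, array([ 498.5, -375.4]), array([ 554.2, -313.3]), array([ 525.3, -344.4]), 31.5)], [([527.2, -345.7, 11.3], 0.67)]) [ 527.44586405 -346.35543164  136.40534854]
([(0.89, array([ 497.8, -376.1]), array([ 554.9, -313.4]), array([ 525.5, -344.6]), 31.6)], [([525.7, -347.0, 10.5], 0.9)]) [ 527.72339599 -346.57599425  136.53415955]
ee_pos: [488.2, -189.6, 136.8]
ee_pos: [452.1, -37.8, 137.4]
ee_pos: [416.2, 115.1, 137.8]
t: 19.3
ee_pos: [379.9, 263.3, 137.8]
orientation: [2.223, 2.219, -0.001]
ft_force: [0.3, 0.4, 0.6]
width: 88.0
grasp_force: 0.0
([(0.96, array([347.8, 237.7]), array([404.7, 299. ]), array([375.6, 268.3]), 31.1)], [([377.4, 269.1, 2.6], 0.89)]) [379.86258547 263.76748162 137.96474662]
([(0.75, array([346.8, 238.1]), array([404.7, 300.3]), array([376. , 268.9]), 31.8)], [([377.3, 271.6, 0.9], 0.84)]) [379.70170782 264.39677448 138.05153397]
```

```bash
J="python3 -m jog"
$J '.01 -.01 .15 0 0 0 -1;.01 -.01 .3 0 0 0 -1;.01 -.01 .45 0 0 0 -1;.01 -.01 .57 0 0 0 -1;.01 -.01 .64 0 0 0 -1;.01 -.01 .67 0 0 0 -1;.01 -.01 .69 0 0 0 -1;.01 -.01 .69 0 0 0 -1'|grep -v ori
$J '0 0 0 0 0 0 1;0 0 0 0 0 0 1;0 0 0 0 0 0 1;0 0 0 0 0 0 1;0 0 0 0 0 0 1;0 0 0 0 0 0 1;0 0 0 0 0 0 1;0 0 0 0 0 0 1'
```

```text
t: 20.4
ee_pos: [377.6, 267.0, 0.1]
ft_force: [0.9, -0.8, 0.6]
width: 87.8
grasp_force: 0.0
t: 21.2
ee_pos: [377.7, 267.1, 0.4]
orientation: [2.221, 2.222, 0.001]
ft_force: [-0.2, -0.6, 6.0]
width: 58.3
grasp_force: 30.0
```

```bash
J="python3 -m jog"
$J '0 0 -.05 0 0 0 1;0 0 -.2 0 0 0 1;0 0 -.4 0 0 0 1;0 0 -.6 0 0 0 1;0 0 -.8 0 0 0 1;0 0 -.85 0 0 0 1;0 0 -.85 0 0 0 1'|grep -v ori
$J '-.25 .06 0 0 0 0 1;-.5 .12 0 0 0 0 1;-.768 .188 0 0 0 0 1;-.768 .188 0 0 0 0 1'|grep ee
$J '-.25 .06 0 0 0 0 1;-.5 .12 0 0 0 0 1;-.768 .188 0 0 0 0 1;-.768 .188 0 0 0 0 1'|grep ee
$J '-.25 .06 0 0 0 0 1;-.5 .12 0 0 0 0 1;-.768 .188 0 0 0 0 1;-.768 .188 0 0 0 0 1'|grep ee
$J '-.2 .05 0 0 0 0 1;-.4 .1 0 0 0 0 1;-.6 .15 0 0 0 0 1;-.768 .188 0 0 0 0 1;-.768 .188 0 0 0 0 1;-.768 .188 0 0 0 0 1;-.768 .188 0 0 0 0 1'|grep -v ori
$J '0 0 .15 0 0 0 1;0 0 .3 0 0 0 1;0 0 .4 0 0 0 1;0 0 .5 0 0 0 1;0 0 .55 0 0 0 1;0 0 .55 0 0 0 1;0 0 .55 0 0 0 1'
python3 - <<'E'
from h import *
z=get_obs()['ee_pos'][2]
for i in range(2): print(fit('black_pot',48),fit('red_pot',z+40),get_obs()['ee_pos'])
E
```

```text
t: 21.9
ee_pos: [378.1, 267.5, 171.5]
ft_force: [0.4, -0.1, -1.1]
width: 58.0
grasp_force: 30.0
ee_pos: [414.0, 109.3, 167.9]
ee_pos: [452.8, -43.6, 168.4]
ee_pos: [491.2, -196.8, 168.4]
t: 23.8
ee_pos: [527.4, -345.1, 168.7]
ft_force: [-0.0, -0.1, -0.5]
width: 58.3
grasp_force: 30.0
t: 24.5
ee_pos: [528.4, -347.0, 60.6]
orientation: [2.22, 2.222, 0.0]
ft_force: [-0.6, -0.2, -0.2]
width: 58.5
grasp_force: 30.0
([], []) ([(0.94, array([ 498., -372.]), array([ 555.4, -310.5]), array([ 526.7, -343.7]), 33.3)], [([529.0, -343.3, 63.0], 0.96)]) [ 528.35587284 -347.70022842   60.80168053]
([(0.55, array([ 499.9, -339.8]), array([ 553.2, -311.8]), array([ 526.6, -337.9]), 26.7)], [([528.7, -346.5, 8.9], 0.69)]) ([(0.57, array([ 497.3, -370.7]), array([ 554.6, -310.1]), array([ 525.8, -343.1]), 33.0)], [([528.7, -342.6, 60.7], 0.55)]) [ 527.97453103 -347.46562458   60.01430335]
```

```bash
J="python3 -m jog"
$J '0 0 .02 0 0 0 1;0 0 .04 0 0 0 1;0 0 .05 0 0 0 1;0 0 .06 0 0 0 1;0 0 .07 0 0 0 1;0 0 .08 0 0 0 1;0 0 .08 0 0 0 1'|grep -v ori
$J '0 0 .005 0 0 0 1;0 0 .01 0 0 0 1;0 0 .01 0 0 0 1;0 0 .01 0 0 0 1'
```

```text
t: 25.8
ee_pos: [527.8, -347.3, 43.7]
ft_force: [-0.3, -0.1, -0.0]
width: 58.5
grasp_force: 30.0
t: 26.2
ee_pos: [528.1, -347.5, 42.4]
orientation: [2.221, 2.221, 0.0]
ft_force: [-2.0, 1.0, 3.7]
width: 58.3
grasp_force: 30.0
```

```bash
J="python3 -m jog"
$J '0 0 0 0 0 0 -1;0 0 0 0 0 0 -1;0 0 0 0 0 0 -1;0 0 0 0 0 0 -1;0 0 0 0 0 0 -1;0 0 0 0 0 0 -1'|grep -v ori
$J '0 0 -.1 0 0 0 -1;0 0 -.25 0 0 0 -1;0 0 -.45 0 0 0 -1;0 0 -.48 0 0 0 -1;0 0 -.48 0 0 0 -1;0 0 -.48 0 0 0 -1;0 0 -.48 0 0 0 -1'|grep -v ori
python3 - <<'E'
from h import *
for i in range(2): print(fit('red_pot',82),get_obs()['ee_pos'])
E
$J '.25 -.03 0 0 0 0 -1;.5 -.06 0 0 0 0 -1;.615 -.082 0 0 0 0 -1;.615 -.082 0 0 0 0 -1'|grep ee
$J '.25 -.03 0 0 0 0 -1;.45 -.06 0 0 0 0 -1;.615 -.082 0 0 0 0 -1;.615 -.082 0 0 0 0 -1;.615 -.082 0 0 0 0 -1;.615 -.082 0 0 0 0 -1;.615 -.082 0 0 0 0 -1'
python3 - <<'E'
from h import *
for i in range(2): print(fit('green_pot',40),get_obs()['ee_pos'])
E
```

```text
t: 26.8
ee_pos: [528.0, -347.4, 41.9]
ft_force: [-0.5, 0.1, 0.3]
width: 88.1
grasp_force: 0.0
t: 27.5
ee_pos: [527.0, -346.8, 136.3]
ft_force: [-0.7, 0.9, -0.3]
width: 87.9
grasp_force: 0.0
([(0.65, array([ 497.4, -377.5]), array([ 554.3, -314. ]), array([ 526.2, -345.7]), 32.1)], [([529.0, -344.4, 43.9], 0.72)]) [ 527.4324396  -347.01207754  136.70784531]
([(0.55, array([ 497.8, -377.9]), array([ 554.8, -313.6]), array([ 526.7, -345.9]), 32.4)], [([528.1, -344.4, 43.1], 0.56)]) [ 527.77829982 -347.26782494  137.37436839]
ee_pos: [510.5, -221.6, 137.8]
t: 28.9
ee_pos: [495.6, -102.7, 138.0]
orientation: [2.222, 2.22, 0.0]
ft_force: [-0.4, 0.4, 0.4]
width: 87.6
grasp_force: 0.0
([(0.84, array([ 459.7, -131.4]), array([516. , -68.9]), array([ 488.2, -100.3]), 31.6)], [([487.0, -105.7, 4.3], 0.83)]) [ 495.21415204 -102.28349011  137.88127172]
([(0.76, array([ 459.4, -130.9]), array([516.4, -69.3]), array([ 487.3, -100.2]), 31.3)], [([491.8, -101.8, 2.9], 0.88)]) [ 495.13725959 -101.80688364  137.94766202]
```

```bash
J="python3 -m jog"
$J '0 -.028 .15 0 0 0 -1;0 -.028 .3 0 0 0 -1;0 -.028 .45 0 0 0 -1;0 -.028 .57 0 0 0 -1;0 -.028 .64 0 0 0 -1;0 -.028 .67 0 0 0 -1;0 -.028 .69 0 0 0 -1;0 -.028 .69 0 0 0 -1'|grep -v ori
$J '0 0 0 0 0 0 1;0 0 0 0 0 0 1;0 0 0 0 0 0 1;0 0 0 0 0 0 1;0 0 0 0 0 0 1;0 0 0 0 0 0 1;0 0 0 0 0 0 1;0 0 0 0 0 0 1'
```

```text
t: 30.0
ee_pos: [490.0, -101.5, 0.3]
ft_force: [-0.8, -0.2, 0.8]
width: 87.9
grasp_force: 0.0
t: 30.8
ee_pos: [489.8, -101.5, 0.3]
orientation: [2.221, 2.221, 0.0]
ft_force: [-0.3, -0.1, 5.6]
width: 58.3
grasp_force: 30.0
```

```bash
J="python3 -m jog"
$J '0 0 -.05 0 0 0 1;0 0 -.2 0 0 0 1;0 0 -.4 0 0 0 1;0 0 -.6 0 0 0 1;0 0 -.8 0 0 0 1;0 0 -.85 0 0 0 1;0 0 -.85 0 0 0 1'|grep -v ori
$J '-.25 .04 0 0 0 0 1;-.5 .08 0 0 0 0 1;-.615 .096 0 0 0 0 1;-.615 .096 0 0 0 0 1'|grep ee
$J '-.2 .03 0 0 0 0 1;-.4 .06 0 0 0 0 1;-.55 .08 0 0 0 0 1;-.615 .096 0 0 0 0 1;-.615 .096 0 0 0 0 1;-.615 .096 0 0 0 0 1;-.615 .096 0 0 0 0 1'|grep -v ori
$J '0 0 .15 0 0 0 1;0 0 .3 0 0 0 1;0 0 .375 0 0 0 1;0 0 .375 0 0 0 1;0 0 .375 0 0 0 1;0 0 .375 0 0 0 1'
python3 - <<'E'
from h import *
z=get_obs()['ee_pos'][2]
for i in range(2): print(fit('green_pot',z+40),get_obs()['ee_pos'])
E
```

```text
t: 31.5
ee_pos: [490.4, -101.6, 171.6]
ft_force: [0.2, -0.2, -1.5]
width: 58.2
grasp_force: 30.0
ee_pos: [507.9, -226.8, 167.5]
t: 32.6
ee_pos: [527.6, -345.5, 169.4]
ft_force: [0.2, 0.1, -1.6]
width: 58.3
grasp_force: 30.0
t: 33.2
ee_pos: [529.0, -347.8, 96.5]
orientation: [2.219, 2.22, 0.001]
ft_force: [0.8, -0.0, -0.6]
width: 58.1
grasp_force: 30.0
([(0.79, array([ 498.3, -371.1]), array([ 555.4, -310.9]), array([ 526.6, -343.5]), 32.8)], [([528.9, -353.5, 99.0], 0.58)]) [ 528.63388235 -347.83238798   96.22057894]
([(0.81, array([ 498. , -370.9]), array([ 555. , -310.8]), array([ 526.6, -343.4]), 32.7)], [([528.5, -352.1, 99.9], 0.89)]) [ 528.22734299 -347.66422187   95.59659153]
```

```bash
J="python3 -m jog"
$J '0 0 .02 0 0 0 1;0 0 .04 0 0 0 1;0 0 .05 0 0 0 1;0 0 .06 0 0 0 1;0 0 .07 0 0 0 1;0 0 .08 0 0 0 1;0 0 .085 0 0 0 1;0 0 .085 0 0 0 1'|grep -v ori
$J '0 0 .005 0 0 0 1;0 0 .01 0 0 0 1;0 0 .01 0 0 0 1;0 0 .01 0 0 0 1'
```

```text
t: 34.3
ee_pos: [527.9, -347.4, 77.8]
ft_force: [0.0, -0.2, -0.0]
width: 57.9
grasp_force: 30.0
t: 34.7
ee_pos: [528.2, -347.5, 76.4]
orientation: [2.221, 2.221, 0.0]
ft_force: [-1.3, 1.3, 3.0]
width: 58.4
grasp_force: 30.0
```

```bash
J="python3 -m jog"
$J '0 0 0 0 0 0 -1;0 0 0 0 0 0 -1;0 0 0 0 0 0 -1;0 0 0 0 0 0 -1;0 0 0 0 0 0 -1;0 0 0 0 0 0 -1'|grep -v ori
$J '0 0 -.1 0 0 0 -1;0 0 -.25 0 0 0 -1;0 0 -.45 0 0 0 -1;0 0 -.5 0 0 0 -1;0 0 -.5 0 0 0 -1;0 0 -.5 0 0 0 -1;0 0 -.5 0 0 0 -1'|grep -v ori
python3 - <<'E'
from h import *
for i in range(2): print(fit('green_pot',116),get_obs()['ee_pos'])
shot('side','s5.png')
E
$J '.07 -.15 0 0 0 0 -1;.14 -.35 0 0 0 0 -1;.2 -.5 0 0 0 0 -1;.27 -.68 0 0 0 0 -1;.27 -.68 0 0 0 0 -1;.27 -.68 0 0 0 0 -1;.27 -.68 0 0 0 0 -1'
python3 - <<'E'
from h import *
for i in range(2): print(fit('lid',13),get_obs()['ee_pos'])
shot('wrist','w6.png')
a=cv2.imread('pics/w6.png');b=cv2.resize(cv2.imread('pics/s5.png')[220:300,290:380],None,fx=4,fy=4,interpolation=2)
P=np.zeros((384,800,3),np.uint8);P[:288,:384]=cv2.resize(a,(384,288));P[:320,400:760]=b;cv2.imwrite('pics/z6.png',P)
E
```

```text
t: 35.3
ee_pos: [528.0, -347.4, 75.9]
ft_force: [-0.3, 0.5, 0.2]
width: 87.9
grasp_force: 0.0
t: 36.0
ee_pos: [527.0, -346.7, 174.1]
ft_force: [-0.1, 0.1, -0.5]
width: 87.8
grasp_force: 0.0
([(0.74, array([ 497.9, -377.4]), array([ 554.5, -313.9]), array([ 526.5, -345.6]), 31.9)], [([527.5, -354.8, 79.0], 0.65)]) [ 527.39544009 -346.9719356   174.51457281]
([(0.61, array([ 497.3, -377. ]), array([ 553.5, -314.3]), array([ 525.9, -345.8]), 31.8)], [([529.8, -352.4, 79.9], 0.85)]) [ 527.76095592 -347.27292321  175.29720888]
t: 37.05
ee_pos: [393.3, -294.3, 176.4]
orientation: [2.22, 2.22, 0.0]
ft_force: [0.5, -0.1, 0.1]
width: 87.7
grasp_force: 0.0
([(0.58, array([ 361.6, -321.8]), array([ 417.6, -264.7]), array([ 390.4, -293.4]), 29.5)], [([388.5, -290.6, 1.2], 0.75)]) [ 392.9759787  -293.93314745  175.97143557]
([(0.82, array([ 361.1, -322.3]), array([ 418.2, -265.2]), array([ 389.7, -293.8]), 28.9)], [([388.6, -290.7, 0.2], 0.95)]) [ 392.41546836 -293.57258706  175.78278922]
```

View pics/z6.png

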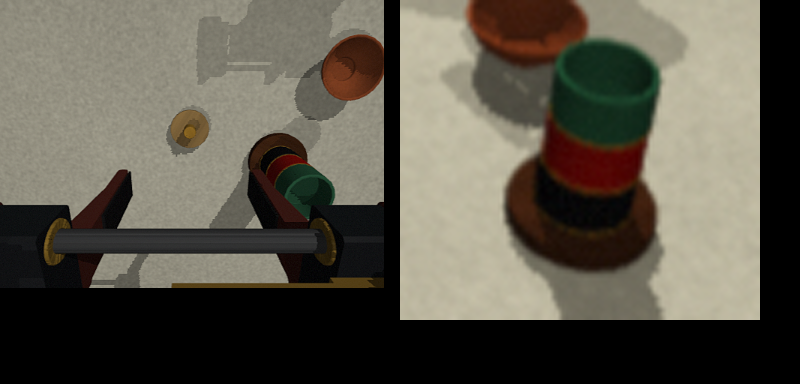

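```bash
J="python3 -m jog"
$J '0 0 0 0 0 -.25 -1;0 0 0 0 0 -.5 -1;0 0 0 0 0 -.75 -1;0 0 0 0 0 -1 -1;0 0 0 0 0 -1 -1'|grep -v ori
$J '0 0 0 0 0 -.25 -1;0 0 0 0 0 -.5 -1;0 0 0 0 0 -.75 -1;0 0 0 0 0 -1 -1;0 0 0 0 0 -1 -1;0 0 0 0 0 -1 -1'
$J '0 0 .1 0 0 0 -1;0 0 .2 0 0 0 -1;0 0 .3 0 0 0 -1;0 0 .4 0 0 0 -1;0 0 .5 0 0 0 -1;0 0 .5 0 0 0 -1;0 0 .5 0 0 0 -1'
python3 - <<'E'
from h import *
for i in range(2): print(fit('lid',13),get_obs()['ee_pos'])
shot('wrist','w7.png')
E
```

```text
t: 37.9
ee_pos: [392.1, -293.5, 175.9]
ft_force: [-0.8, -0.2, -0.3]
width: 87.8
grasp_force: 0.0
t: 38.5
ee_pos: [392.0, -293.5, 175.9]
orientation: [-0.821, -3.032, -0.0]
ft_force: [-0.7, 0.1, 0.9]
width: 87.9
grasp_force: 0.0
t: 39.2
ee_pos: [391.9, -293.4, 76.0]
orientation: [-0.816, -3.033, -0.001]
ft_force: [0.5, 0.0, -0.2]
width: 88.0
grasp_force: 0.0
([(0.9, array([ 360.5, -323.2]), array([ 419.7, -265.5]), array([ 389.9, -294.5]), 29.7)], [([525.7, -347.3, 8.9], 0.66), ([392.4, -291.8, 2.0], 0.65)]) [ 392.6117458  -293.94255903   76.98664346]
([(0.76, array([ 360.9, -323.5]), array([ 418.9, -265.3]), array([ 389.4, -293.9]), 29.8)], [([389.9, -291.9, -2.4], 0.71)]) [ 392.43204014 -293.80625291   76.79190605]
```

View pics/w7.png

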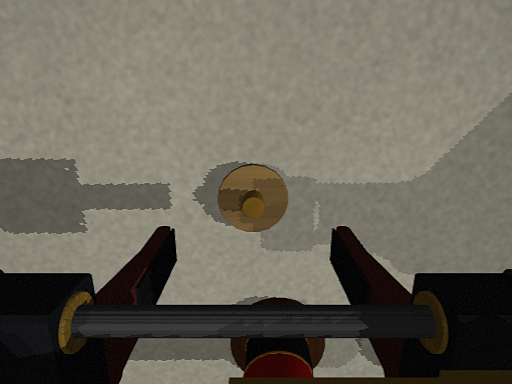

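```bash
J="python3 -m jog"
$J '.005 0 .1 0 0 0 -1;.005 0 .2 0 0 0 -1;.005 0 .26 0 0 0 -1;.005 0 .3 0 0 0 -1;.005 0 .32 0 0 0 -1;.005 0 .34 0 0 0 -1;.005 0 .34 0 0 0 -1'|grep -v ori
$J '0 0 0 0 0 0 1;0 0 0 0 0 0 1;0 0 0 0 0 0 1;0 0 0 0 0 0 1;0 0 0 0 0 0 1;0 0 0 0 0 0 1;0 0 0 0 0 0 1;0 0 0 0 0 0 1'|grep -v ori
$J '0 0 0 0 0 0 1;0 0 0 0 0 0 1;0 0 0 0 0 0 1;0 0 0 0 0 0 1;0 0 0 0 0 0 1;0 0 0 0 0 0 1'
```

```text
t: 40.25
ee_pos: [391.2, -293.0, 7.9]
ft_force: [-0.8, 0.5, -0.1]
width: 87.6
grasp_force: 0.0
t: 41.05
ee_pos: [391.1, -292.9, 8.0]
ft_force: [-0.2, 0.3, 0.4]
width: 27.5
grasp_force: 0.0
t: 41.65
ee_pos: [391.1, -293.0, 8.0]
orientation: [-0.813, -3.035, 0.0]
ft_force: [0.7, -0.6, -0.0]
width: 16.9
grasp_force: 30.0
```

```bash
J="python3 -m jog"
$J '0 0 -.05 0 0 0 1;0 0 -.15 0 0 0 1;0 0 -.35 0 0 0 1;0 0 -.55 0 0 0 1;0 0 -.75 0 0 0 1;0 0 -.84 0 0 0 1;0 0 -.84 0 0 0 1'|grep -v ori
$J '0 0 0 0 0 .25 1;0 0 0 0 0 .5 1;0 0 0 0 0 .75 1;0 0 0 0 0 1 1;0 0 0 0 0 1 1'|grep ee
$J '0 0 0 0 0 .25 1;0 0 0 0 0 .5 1;0 0 0 0 0 .75 1;0 0 0 0 0 1 1;0 0 0 0 0 1 1;0 0 0 0 0 1 1'|grep -v force
$J '-.07 .15 0 0 0 0 1;-.14 .35 0 0 0 0 1;-.2 .5 0 0 0 0 1;-.272 .685 0 0 0 0 1;-.272 .685 0 0 0 0 1;-.272 .685 0 0 0 0 1;-.272 .685 0 0 0 0 1'
$J '0 0 .05 0 0 0 1;0 0 .1 0 0 0 1;0 0 .15 0 0 0 1;0 0 .18 0 0 0 1;0 0 .18 0 0 0 1;0 0 .18 0 0 0 1'
python3 - <<'E'
from h import *
for i in range(2): z=get_obs()['ee_pos'][2];print(z,fit('lid',z-8+13),fit('green_pot',116),get_obs()['ee_pos'])
shot('wrist','w8.png');shot('side','s8.png')
a=cv2.imread('pics/w8.png')[130:340,120:400];b=cv2.imread('pics/s8.png')[200:300,290:380]
P=np.zeros((400,800,3),np.uint8);P[:300,:400]=cv2.resize(a,(400,300));P[:400,420:780]=cv2.resize(b,(360,400),interpolation=2);cv2.imwrite('pics/z8.png',P)
E
```

```text
t: 42.35
ee_pos: [392.6, -294.1, 179.3]
ft_force: [-0.3, -0.7, -1.1]
width: 17.0
grasp_force: 30.0
ee_pos: [390.3, -292.3, 174.7]
t: 43.45
ee_pos: [390.7, -292.7, 175.4]
orientation: [-2.214, -2.227, 0.0]
width: 16.5
t: 44.15
ee_pos: [526.8, -346.6, 175.3]
orientation: [-2.218, -2.222, 0.001]
ft_force: [0.9, 0.4, -1.2]
width: 16.6
grasp_force: 30.0
t: 44.75
ee_pos: [528.1, -347.3, 139.8]
orientation: [-2.221, -2.222, 0.0]
ft_force: [0.3, -0.2, -1.3]
width: 16.9
grasp_force: 30.0
139.76232033743204 ([(0.97, array([ 497. , -377.1]), array([ 554.2, -319.2]), array([ 526.1, -348.4]), 29.3)], [([524.7, -344.5, 132.1], 0.75)]) ([(0.86, array([ 499.1, -340.3]), array([ 552.7, -313.6]), array([ 525.9, -339.6]), 26.8)], [([527.4, -351.8, 76.7], 0.95)]) [ 528.35165802 -347.45997063  140.3772994 ]
140.37729940477072 ([(0.69, array([ 497.9, -377.3]), array([ 554.4, -319.4]), array([ 525.9, -348.5]), 29.4)], [([522.2, -348.2, 134.4], 0.86)]) ([(0.9, array([ 498.9, -341.5]), array([ 553.2, -313.4]), array([ 526.1, -340.1]), 27.1)], [([527.4, -353.3, 78.1], 0.66)]) [ 528.15575049 -347.34107683  140.03233211]
```

View pics/z8.png

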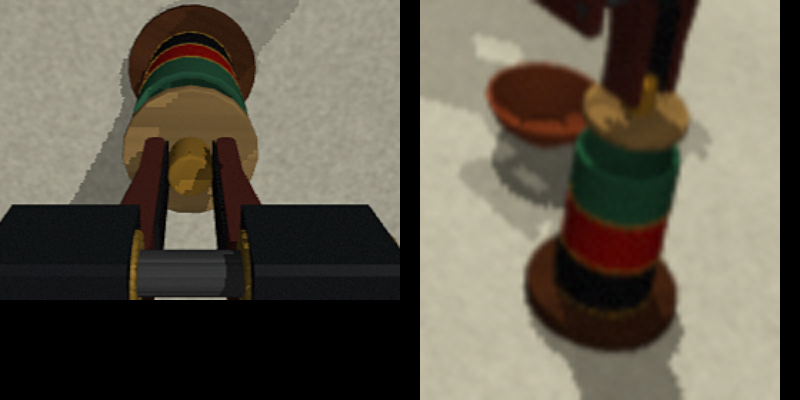

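```bash
J="python3 -m jog"
$J '0 0 .02 0 0 0 1;0 0 .04 0 0 0 1;0 0 .06 0 0 0 1;0 0 .075 0 0 0 1;0 0 .085 0 0 0 1;0 0 .095 0 0 0 1;0 0 .1 0 0 0 1;0 0 .1 0 0 0 1'|grep -v ori
$J '0 0 .004 0 0 0 1;0 0 .008 0 0 0 1;0 0 .008 0 0 0 1;0 0 .008 0 0 0 1'
```

```text
t: 46.25
ee_pos: [528.1, -347.3, 119.9]
ft_force: [-0.2, -0.3, -1.0]
width: 16.9
grasp_force: 30.0
t: 46.65
ee_pos: [528.1, -347.3, 118.4]
orientation: [2.221, 2.222, -0.0]
ft_force: [0.2, -0.5, -0.3]
width: 16.6
grasp_force: 30.0
```

Not quite in contact; another half millimetre or so down, then release.

```bash
J="python3 -m jog"
$J '0 0 .002 0 0 0 1;0 0 .003 0 0 0 1;0 0 .003 0 0 0 1;0 0 .003 0 0 0 1'|grep -v ori
$J '0 0 0 0 0 0 -1;0 0 0 0 0 0 -1;0 0 0 0 0 0 -1;0 0 0 0 0 0 -1;0 0 0 0 0 0 -1;0 0 0 0 0 0 -1;0 0 0 0 0 0 -1;0 0 0 0 0 0 -1'|grep -v ori
$J '0 0 0 0 0 0 -1;0 0 0 0 0 0 -1;0 0 -.1 0 0 0 -1;0 0 -.25 0 0 0 -1;0 0 -.4 0 0 0 -1;0 0 -.4 0 0 0 -1'|grep -v ori
$J '.2 0 0 0 0 0 -1;.4 0 0 0 0 0 -1;.4 0 0 0 0 0 -1;.4 0 0 0 0 0 -1;.4 0 0 0 0 0 -1'|grep -v ori
python3 - <<'E'
from h import *
print(fit('lid',123),get_obs()['ee_pos'])
shot('side','s9.png');shot('scene','c9.png')
b=cv2.imread('pics/s9.png')[200:300,290:390];a=cv2.imread('pics/c9.png')[100:200,90:190]
cv2.imwrite('pics/z9.png',np.hstack([cv2.resize(i,(400,400),interpolation=2) for i in(b,a)]))
E
```

```text
t: 47.05
ee_pos: [528.3, -347.4, 118.0]
ft_force: [0.1, -0.8, 1.1]
width: 16.8
grasp_force: 30.0
t: 47.85
ee_pos: [528.1, -347.3, 117.7]
ft_force: [0.0, -0.9, -0.5]
width: 77.3
grasp_force: 0.0
t: 48.45
ee_pos: [530.4, -348.8, 202.3]
ft_force: [-0.4, 0.1, 0.4]
width: 87.7
grasp_force: 0.0
t: 48.95
ee_pos: [528.2, -268.0, 197.5]
ft_force: [-0.2, -1.1, 0.2]
width: 87.7
grasp_force: 0.0
([], [([522.9, -348.6, 109.8], 0.97)]) [ 528.05518894 -268.2684066   197.49167424]
```

View pics/z9.png

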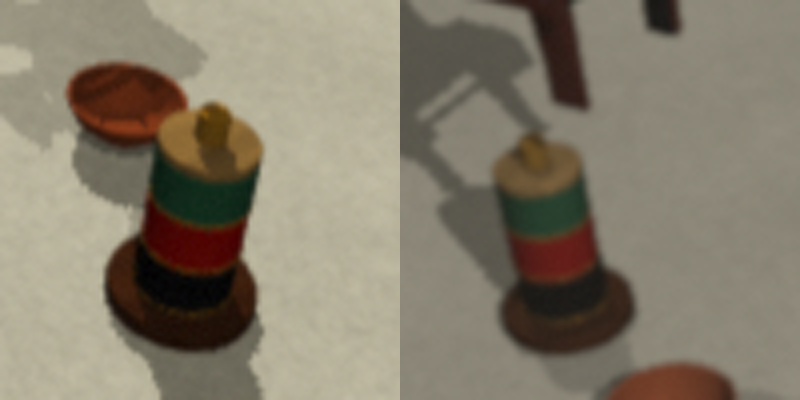

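The full stack is on the stand, level, with the lid flush on the green pot and the gripper clear of it.

```bash
python3 -c "
from workcell import *
print(close_job())"
```

```text
the job is handed in; nothing more can be done
None
```

The condiment set is back on its stand in the order asked (black, red, green, lid); every piece was set down gently and looks fully seated and level in the final pictures, and I handed the job in at about 49 s of the 128 s. My first try at the black pot closed the fingers above it, because the real fingertips sit about 29 mm higher than the stated figure. It did not shift the pot, and I allowed for that offset from then on.

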